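Open the push-and-turn bottle

TASK

Open the child-resistant bottle in the bench holder: push its black cap down and, keeping it down, turn it anticlockwise to its stop, without forcing it. Ease it back a touch, lift the cap off and set it down upright, not dropped, in the shallow steel dish. Leave the timer, the small reagent bottle, the tape roll and the carton where they are.

Things in the scene. Friction and masses are not known exactly. Their poses are not given: they have to be found in the camera images.
- cap: Child-resistant cap: black round ribbed plastic, 54 mm outside diameter, 36 mm high, about 35 g, open below, two raised grey arrows on its flat top. Origin at the centre of its underside, z up. It starts closed on the bottle's neck; grip its sides within the upper 30 mm. Inside, three lugs sit in notches of the neck, pushed up by a spring: about 6 N closed, 2.2 N more per mm pushed down.
- cap_top (a point): Centre of the cap's flat top, 36 mm above its origin. Until pushed 3.5 mm down on the neck (about 14 N) the cap has 0.02 to 0.65 rad of free play, then catches; hard bottom at 4.5 mm (about 16 N): push 16 to 22 N. Kept down it turns anticlockwise from above to a stop 0.75 to 1.4 rad from its start (how far can only be felt). It lifts straight off only within the last 0.15 rad before the stop.
- holder: Bottle holder fixed to the bench: aluminium plate 116 x 116 x 8 mm, rubber-lined cup 88 mm diameter, 45 mm high, holding a white plastic bottle (76 mm diameter, shoulder 76 to 96 mm above the bench, neck 32 mm). Origin at the plate's underside, centre. The lining lets the bottle twist about 0.07 rad per N m. Over 45 N between cap and bottle (press, twist or pull) ruins the closure.
- mouth (a point): Point fixed to the holder on the bottle's axis, 108 mm above the bench: where the closed cap's underside is when the bottle is fully down in the cup. At the start the bottle may stand 0 to 3.5 mm proud of that, held by the rubber (not reported); pressing on the cap first slides it down home (about 4 N).
- dish: Shallow round steel dish fixed to the bench, 152 mm outside diameter, flat floor 3 mm thick, rim 8 mm high. Origin at the centre of its underside.
- timer: Bystander: white lab timer, 64 x 62 x 20 mm, origin at its underside.
- reagent: Bystander: small white reagent bottle with red cap, 44 mm diameter, 74 mm high, origin at its underside.
- tape: Bystander: roll of tape lying flat, 67 mm diameter, 19 mm high, origin at its underside.
- carton: Bystander: white carton, 100 x 50 x 36 mm, origin at its underside.

How it is judged:
By the outcome, as a careful person would: the job done as asked, in the order asked, and still so for the second after the job is handed in, with the robot touching nothing.
It also fails if it takes over 67 s, if anything falls off the work surface, if the arm or the gripper's body presses on something with over 40 N, if the wrist force passes 120 N, or if a joint passes its speed limit or range.

ROBOT

A 6-joint arm with a two-finger parallel gripper is mounted at the origin on a cart in front of the work surface, level with it; the furniture and walls round the work are solid. World frame = base frame: x ahead of the robot, y to its left, z up, the work surface at z = 0. Lengths are in m, angles in rad, forces in N, time in s.
With the tool pointing down it reaches from about 0.3 to 0.775 m from the base axis. Payload 14.6 kg.
Tool frame: the origin (TCP) lies at the very end of the fingers, on their centre line; the grasp point (between the pads) lies 19 mm behind it; z points along the fingers, y is the line along which they close (so a half turn about z gives the same grasp; the last joint's range is limited). The gripper opens to 94 mm and grips with 3 to 60 N. Pads are 16 mm wide; open, the fingers measure 119 mm over their backs; the gripper's body (75 mm by 177 mm) begins 78 mm behind the grasp point.
Start: joints at [1.141, 0.3, 1.521, -0, 1.321, -0.067], TCP at [0.195, 0.514, 0.205] pointing down, gripper open.
Joint ranges: [-3.03, 3.03], [-0.79, 2.21], [0.23, 2.52], [-1.04, 4.18], [0, 3.07], [-2.55, 2.55]. Speed limits (rad/s): [2.22, 2.22, 2.57, 3.14, 3.14, 3.14].

INTERFACE

Orientations are given as [roll, pitch, yaw] about the fixed x, y, z axes, in that order (R = Rz(yaw) Ry(pitch) Rx(roll)).
In Python, from station import * gives the robot as it stands.
- The arm moves only by the tool jog_arm, never from a script. Its argument "rows" is a list of rows, each a list of 3 entries, a list of its own where there are three numbers: the shift along the tool's x, y, z in m, then the turn about the tool's z in degrees, then the finger opening in m, from 0 to 0.094. A call has 1 to 12 rows; each row shifts and turns the commanded pose from where the row before left it, along the tool's axes as they then stand; what a row does not reach is not made up. A row lasts 1/12 s, in which the tool goes at most 41.7 mm and 7.16 degrees, less where a joint would pass 70% of its speed; a pose out of reach is approached as far as the arm can. A call is refused whole if a number of a shift passes 0.0417 or a number of a turn 7.16, either way. A call with a gripper value outside its range is refused whole. The fingers move at their own pace and stop on an object; "squeeze" is the grip in N (left out, the last holds). Time passes only in rows, so rows that do not move let the fingers close. It gives the time, the measured TCP pose, the force, the opening and the grip force at its end, in the units of the state.
- get_obs(): the state, without advancing time (a new reading comes with each control period).
- camera(name): name is "scene" or "top" or "wrist"; returns a dict with "image" (480x640x3 uint8, red, green, blue), "range_z" (480x640 float32, m along the optical axis (not along the pixel's ray), 0 where there is no reading), "K" (3x3 intrinsics, pixels), "world_from_camera" (4x4, takes a point from camera to world coordinates); the wrist camera has in their place "T_tool_cam" (4x4, takes a point from camera to tool coordinates, whose origin is the TCP and whose axes are the flange's). Camera axes: x right, y up, looking along -z (the intrinsics and any distortion apply to the point x, -y, -z); pixel columns grow to the right and rows downward; lengths in m; the calibration is good to about 2 mm. A picture is of the moment at which its call begins: read the wrist's pose just before it.
- hand_in(): hands the job in; it is judged then, once.
Trained networks look in a picture, given as the dict that the camera call returned (one of the last four; its "shot" number tells which), for a name from the list of things; names that differ only in an ending like _2 or _b are one class to them, and where a whole thing is asked for, a point or a joint stands for the part that bears it (a point fixed in the world has none). Each returns a list of dicts, best first, with "p" (0 to 1); they miss things now and then, are a little off and sometimes report something else, mostly with a low value. They report only what shows in the picture. A call takes as long as a camera call.
- search_frame(label, picture): "at" ([column, row] as shares, 0 to 1, of the picture: columns of its width, rows of its height, amid what is visible of it).
- spot_point(label, picture): "at" ([column, row] as shares, 0 to 1, of the picture: columns of its width, rows of its height: a listed point, or the origin of a listed thing).
The state is a dict: "time_s": time; "qpos": joint angles; "joint_vel": joint speeds; "tau": joint torques, N m; "ee_pos": TCP position; "eef_rot": TCP orientation; "force": force on the tool from outside, world axes, zero at the start; "moment": the same for the moment, N m; "grip_width": finger opening in m; "grip_force": force on a finger pad.
Only numpy, scipy, OpenCV 4.12 (cv2) and the standard library are available. Lean on these libraries where they do the work, as an engineer would, in place of code of your own. Each camera call takes 0.05 s, during which the arm holds its last target. There are 200 camera calls.

## Working session

There is one attempt and no reset: what is moved stays moved. The work goes in short steps, Python scripts to look and compute and a tool call to move; the robot and the scene stay as the last step left them, time stands still between calls to the robot, and variables do not carry over. Pictures are saved under pics/ and viewed, at most 10 in all, crops included, and the job is handed in when it is done.

Besides the shell and the picture viewer there is one more tool, called after "Emit:" in YAML: its name, and indented under it one key for each argument. jog_arm: Moves the arm, as the interface text tells. Its arguments: {"type":"object","properties":{"rows":{"type":"array","items":{"type":"array"}},"squeeze":{"type":"number"}},"required":["rows"]}

```bash
mkdir -p pics; cat > h.py <<'E'
from station import *
import numpy as np, cv2
def look(name,labels,fn=None):
    o=get_obs(); c=camera(name)
    if fn: cv2.imwrite('pics/'+fn,c['image'][:,:,::-1])
    if name=='wrist':
        from scipy.spatial.transform import Rotation as R
        T=np.eye(4);T[:3,:3]=R.from_euler('xyz',o['eef_rot']).as_matrix();T[:3,3]=o['ee_pos'];W=T@c['T_tool_cam']
    else: W=c['world_from_camera']
    K=c['K'];D=c['range_z']
    v,u=np.mgrid[0:480,0:640]
    P=np.stack([(u-K[0,2])/K[0,0]*D,-(v-K[1,2])/K[1,1]*D,-D,np.ones_like(D)],-1)@W.T
    P=P[...,:3]; P[D==0]=np.nan
    for l in labels:
        for f in (search_frame,spot_point):
            try: r=f(l,c)
            except Exception as e: print(l,f.__name__,e);continue
            for d in r[:2]:
                a,b=d['at'];x=min(int(a*640),639);y=min(int(b*480),479)
                print(name,l,f.__name__,round(d['p'],2),x,y,np.round(P[y,x],4))
    return o,c,P,W
E
python3 - <<'E'
from h import *
print(get_obs())
o,c,P,W=look('top',['cap','cap_top','holder','dish','timer','reagent','tape','carton'],'top.png')
print(c['K'],W, [k for k in c])
look('scene',['cap','dish','holder'],'scene.png')
E
```

```text
{'time_s': 0.0, 'qpos': array([ 1.14137392e+00,  3.00475040e-01,  1.52158312e+00, -1.61674592e-05,
        1.32067507e+00, -6.66020229e-02]), 'joint_vel': array([ 0.00101692, -0.00054468, -0.00020257, -0.00047007,  0.0006604 ,
        0.00011323]), 'tau': array([ 8.68230163e-04, -5.31795430e+01, -3.52741170e+01,  7.08779809e-02,
        2.43610900e-02, -6.57323335e-05]), 'ee_pos': array([0.19510207, 0.51395704, 0.2048833 ]), 'eef_rot': array([-3.14045356e+00, -6.02838588e-05,  2.77877625e+00]), 'force': array([ 0.32370148, -0.79235297,  0.85473053]), 'moment': array([-0.02736733,  0.00141852, -0.00669827]), 'grip_force': 0.0, 'grip_width': 0.09398588428959126}
top cap call 0.94 364 237 [ 0.5698 -0.1673  0.1446]
top cap call 0.18 178 266 [0.5116 0.3342 0.0021]
top cap call 0.83 365 241 [ 0.5592 -0.1692  0.1478]
top cap_top call 0.69 225 266 [0.5115 0.2039 0.0018]
top cap_top call 0.59 370 238 [ 0.5673 -0.1823  0.1442]
top cap_top call 0.55 369 238 [ 0.567  -0.1796  0.1462]
top holder call 0.96 358 252 [ 0.5399 -0.1577  0.0831]
top holder call 0.55 435 263 [ 0.5158 -0.3701  0.0365]
top
[... 966 characters left out ...]
[-5.34788863e-04  9.86403609e-01 -1.64339996e-01  3.76488336e-01]
 [-9.99999650e-01 -6.33193555e-04 -5.46402180e-04 -3.27376409e-02]
 [-6.43032109e-04  1.64339646e-01  9.86403603e-01  1.34601682e+00]
 [ 0.00000000e+00  0.00000000e+00  0.00000000e+00  1.00000000e+00]] ['image', 'range_z', 'K', 'world_from_camera', 'shot']
scene cap call 0.71 377 260 [ 0.5469 -0.1842  0.1469]
scene cap call 0.6 376 265 [ 0.5384 -0.1874  0.1428]
scene dish call 0.61 225 226 [0.5186 0.208  0.0033]
scene dish call 0.4 372 291 [ 0.5292 -0.1934  0.0663]
scene dish call 0.87 228 229 [0.5144 0.194  0.0058]
scene holder call 0.73 371 295 [ 0.5271 -0.1938  0.0538]
scene holder call 0.7 373 291 [ 0.5275 -0.1962  0.0711]
```

View pics/top.png

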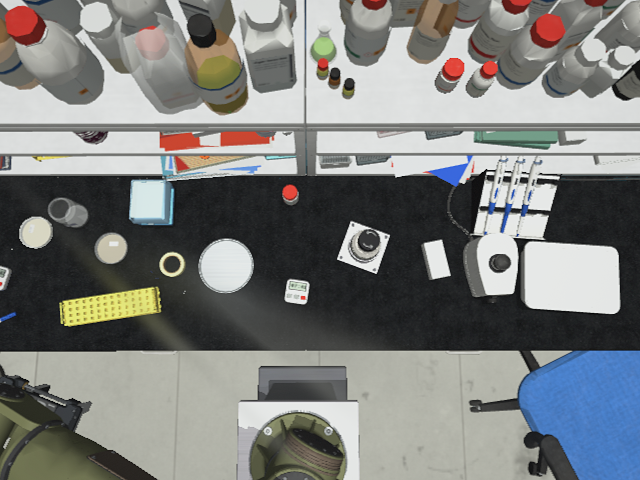

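View pics/scene.png

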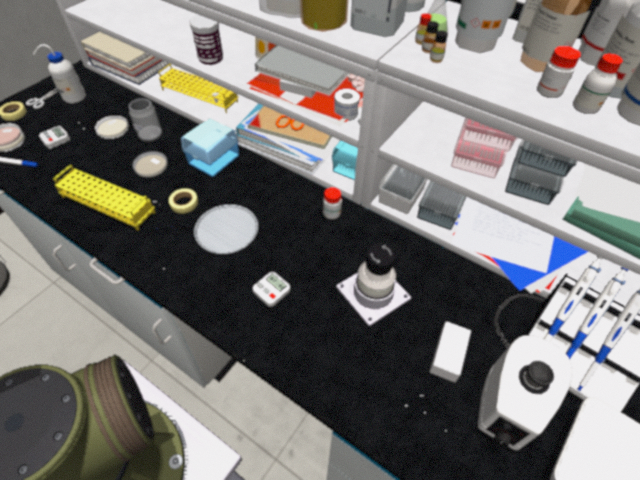

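The top view shows the cap at (368,240), the dish at (226,266), the timer at (296,291), the reagent bottle at (290,195), the tape at (172,264) and the carton at (436,260). The scene view agrees with this. Next I'll refine the cap and dish positions from depth.

```bash
python3 - <<'E'
from h import *
for n in ('top','scene'):
    o,c,P,W=look(n,[])
    m=(abs(P[...,0]-.557)<.06)&(abs(P[...,1]+.177)<.06)
    t=m&(P[...,2]>.138)
    q=P[t]; r=cv2.minEnclosingCircle(q[:,:2].astype(np.float32)); print(n,'cap',np.median(q,0),q.min(0),q.max(0),r)
    d=m=(abs(P[...,0]-.512)<.1)&(abs(P[...,1]-.203)<.1)&(c['image'].min(-1)>110)&(P[...,2]<.03)
    q=P[d]; print('dish',cv2.minEnclosingCircle(q[:,:2].astype(np.float32)),np.median(q,0))
    # tall things
    m=(P[...,0]>.4)&(P[...,0]<.9)&(abs(P[...,1])<.4)&(P[...,2]>.17); print('tall min x',np.nanmin(P[m][:,0]) if m.any() else None, P[m][np.argmin(P[m][:,0])] if m.any() else '')
E
```

```text
top cap [ 0.56285527 -0.17797759  0.14426295] [ 0.53737035 -0.20519112  0.13819626] [ 0.59109625 -0.1519353   0.15175816] ((0.5637058019638062, -0.1780499666929245), 0.027492139488458633)
dish ((0.5143751502037048, 0.202813521027565), 0.0772877112030983) [0.51171119 0.20208436 0.00295459]
tall min x 0.7636676331681657 [0.76366763 0.34078835 0.39503619]
scene cap [ 0.56031468 -0.18263693  0.14623165] [ 0.53623226 -0.20915968  0.13800966] [ 0.58988071 -0.15495035  0.15038808] ((0.5633988976478577, -0.18177202343940735), 0.02870943211019039)
dish ((0.49661165475845337, 0.17822636663913727), 0.1112641915678978) [0.49843497 0.19673015 0.00417613]
tall min x 0.7616679178010813 [ 0.76166792 -0.29800319  0.38824884]
```

Emit:
jog_arm:
  rows:
    - [[-0.0246, -0.0215, 0], 0, 0.094]
    - [[-0.0246, -0.0215, 0], 0, 0.094]
    - [[-0.0246, -0.0215, 0], 0, 0.094]
    - [[-0.0246, -0.0215, 0], 0, 0.094]
    - [[-0.0246, -0.0215, 0], 0, 0.094]
    - [[-0.0246, -0.0215, 0], 0, 0.094]
    - [[-0.0246, -0.0215, 0], 0, 0.094]
    - [[-0.0246, -0.0215, 0], 0, 0.094]
    - [[-0.0246, -0.0215, 0], 0, 0.094]
    - [[-0.0246, -0.0215, 0], 0, 0.094]
    - [[-0.0246, -0.0215, 0], 0, 0.094]
    - [[-0.0246, -0.0215, 0], 0, 0.094]

```text
time_s: 2.3
ee_pos: [0.3801, 0.1667, 0.2057]
eef_rot: [3.141, 0.0, 2.779]
force: [-0.3, 0.1, 0.0]
grip_width: 0.0941
grip_force: 0.0
```

Emit:
jog_arm:
  rows:
    - [[-0.0246, -0.0215, 0], 0, 0.094]
    - [[-0.0246, -0.0215, 0], 0, 0.094]
    - [[-0.0246, -0.0215, 0], 0, 0.094]
    - [[-0.0246, -0.0215, 0], 0, 0.094]
    - [[-0.0246, -0.0215, 0], 0, 0.094]
    - [[-0.0246, -0.0215, 0], 0, 0.094]
    - [[-0.0246, -0.0215, 0], 0, 0.094]
    - [[-0.0246, -0.0215, 0], 0, 0.094]
    - [[-0.0246, -0.0215, 0], 0, 0.094]
    - [[-0.0246, -0.0215, 0], 0, 0.094]
    - [[-0.0246, -0.0215, 0], 0, 0.094]
    - [[-0.0246, -0.0215, 0], 0, 0.094]

```text
time_s: 3.3
ee_pos: [0.5645, -0.1794, 0.2054]
eef_rot: [3.142, 0.0, 2.779]
force: [0.6, 1.2, -0.1]
grip_width: 0.0942
grip_force: 0.0
```

Emit:
jog_arm:
  rows:
    - [[0, 0, 0], 7, 0.094]
    - [[0, 0, 0], 7, 0.094]
    - [[0, 0, 0], 7, 0.094]
    - [[0, 0, 0], 7, 0.094]
    - [[0, 0, 0], 7, 0.094]
    - [[0, 0, 0], 7, 0.094]
    - [[0, 0, 0], 7, 0.094]
    - [[0, 0, 0], 7, 0.094]
    - [[0, 0, 0], 7, 0.094]
    - [[0, 0, 0], 7, 0.094]

```text
time_s: 4.13
ee_pos: [0.564, -0.1778, 0.2054]
eef_rot: [3.142, 0.0, 1.551]
force: [0.1, 0.2, -0.1]
grip_width: 0.0936
grip_force: 0.0
```

Emit:
jog_arm:
  rows:
    - [[0, 0, 0], 7, 0.094]
    - [[0, 0, 0], 7, 0.094]
    - [[0, 0, 0], 7, 0.094]
    - [[0, 0, 0], 7, 0.094]
    - [[0, 0, 0], 7, 0.094]
    - [[0, 0, 0], 7, 0.094]
    - [[0, 0, 0], 7, 0.094]
    - [[0, 0, 0], 7, 0.094]
    - [[0, 0, 0], 7, 0.094]
    - [[0, 0, 0], 7, 0.094]
    - [[0, 0, 0], 4, 0.094]
    - [[0, 0, 0], 0, 0.094]

```text
time_s: 5.13
ee_pos: [0.564, -0.1777, 0.2054]
eef_rot: [-3.142, 0.0, 0.262]
force: [0.6, -0.3, 0.8]
grip_width: 0.0938
grip_force: 0.0
```

```bash
python3 - <<'E'
from h import *
o,c,P,W=look('wrist',['cap','cap_top'],'w1.png')
print(o['ee_pos'],o['eef_rot'],o['qpos'],o['force'])
m=(abs(P[...,0]-.5635)<.06)&(abs(P[...,1]+.179)<.06)&(P[...,2]>.138)&(P[...,2]<.16)
q=P[m]; print(np.median(q,0),q.min(0),q.max(0),cv2.minEnclosingCircle(q[:,:2].astype(np.float32)))
E
```

```text
wrist cap call 0.77 319 247 [ 0.5691 -0.179   0.1441]
wrist cap call 0.61 320 242 [ 0.5728 -0.1787  0.1447]
wrist cap_top call 0.66 321 249 [ 0.5682 -0.1806  0.1447]
wrist cap_top call 0.65 321 255 [ 0.5638 -0.1818  0.1435]
[ 0.56404531 -0.17774292  0.20541857] [-3.14156118e+00  2.40055965e-05  2.62168029e-01] [-3.67204610e-01  3.92644944e-01  1.39696634e+00  1.15922020e-05
  1.35201931e+00  9.41421172e-01] [ 0.57448328 -0.29702819  0.84372813]
[ 0.56573224 -0.18065526  0.14409522] [ 0.53771036 -0.20842835  0.13800151] [ 0.59187818 -0.15379467  0.14649638] ((0.5644500255584717, -0.18090783059597015), 0.02763788029551506)
```

View pics/w1.png

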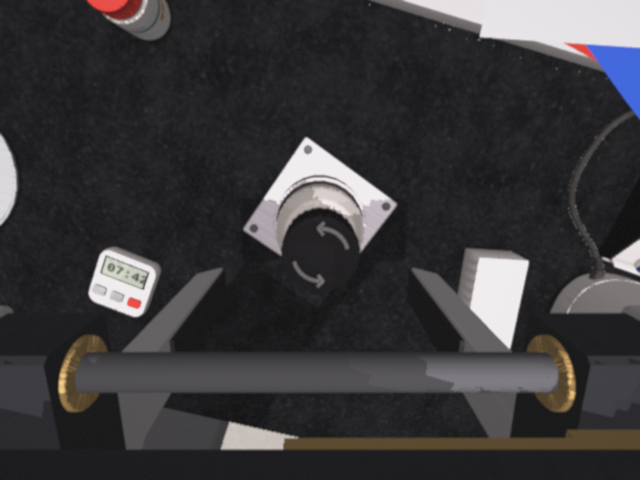

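The wrist view shows the cap between the fingers at (320,250), with both arrows visible, and nothing in the way. I'll centre, go down and grip gently first.

Emit:
jog_arm:
  rows:
    - [[-0.0005, 0.0025, 0.0144], 0, 0.094]
    - [[0, 0, 0.0144], 0, 0.094]
    - [[0, 0, 0.0144], 0, 0.094]
    - [[0, 0, 0.0144], 0, 0.094]
    - [[0, 0, 0.0144], 0, 0.094]
    - [[0, 0, 0.0144], 0, 0.094]
    - [[0, 0, 0], 0, 0.094]

```text
time_s: 5.97
ee_pos: [0.5631, -0.1799, 0.1163]
eef_rot: [-3.139, 0.003, 0.267]
force: [0.1, -0.0, -0.1]
grip_width: 0.0939
grip_force: 0.0
```

Emit:
jog_arm:
  rows:
    - [[0, 0, 0], 0, 0.05]
    - [[0, 0, 0], 0, 0.05]
    - [[0, 0, 0], 0, 0.05]
    - [[0, 0, 0], 0, 0.05]
    - [[0, 0, 0], 0, 0.05]
    - [[0, 0, 0], 0, 0.05]
    - [[0, 0, 0], 0, 0.05]
    - [[0, 0, 0], 0, 0.05]
  squeeze: 10

```text
time_s: 6.63
ee_pos: [0.5643, -0.1803, 0.1193]
eef_rot: [3.141, -0.0, 0.266]
force: [-0.1, 0.7, 2.1]
grip_width: 0.0546
grip_force: 10.0
```

```bash
python3 - <<'E'
from h import *
for i in range(1):
    o=get_obs();print({k:np.round(v,4) for k,v in o.items()})
E
```

```text
{'time_s': np.float64(6.6333), 'qpos': array([-3.7110e-01,  4.7310e-01,  1.4899e+00,  1.0000e-04,  1.1781e+00,
        9.3420e-01]), 'joint_vel': array([-0.0005,  0.0011,  0.0001, -0.0002, -0.0013, -0.0007]), 'tau': array([-1.19200e-01, -5.96856e+01, -3.25397e+01, -7.00000e-03,
       -1.11800e-01, -2.10000e-03]), 'ee_pos': array([ 0.5643, -0.1803,  0.1193]), 'eef_rot': array([ 3.1414e+00, -4.0000e-04,  2.6550e-01]), 'force': array([-0.1282,  0.66  ,  2.0708]), 'moment': array([ 0.0603,  0.1719, -0.0055]), 'grip_force': np.float64(10.0003), 'grip_width': np.float64(0.0546)}
```

Emit:
jog_arm:
  rows:
    - [[0, 0, 0], 0, 0.05]
    - [[0, 0, 0], 0, 0.05]
    - [[0, 0, 0], 0, 0.05]
    - [[0, 0, 0.001], 0, 0.05]
    - [[0, 0, 0.001], 0, 0.05]
    - [[0, 0, 0.001], 0, 0.05]
    - [[0, 0, 0], 0, 0.05]
    - [[0, 0, 0], 0, 0.05]
  squeeze: 55

```text
time_s: 7.3
ee_pos: [0.5647, -0.1805, 0.1168]
eef_rot: [3.141, -0.001, 0.266]
force: [-0.0, 0.7, 9.8]
grip_width: 0.0532
grip_force: 55.0
```

Emit:
jog_arm:
  rows:
    - [[0, 0, 0.001], 0, 0.05]
    - [[0, 0, 0], 0, 0.05]
    - [[0, 0, 0], 0, 0.05]

```text
time_s: 7.55
ee_pos: [0.5648, -0.1805, 0.1161]
eef_rot: [3.14, -0.002, 0.266]
force: [-0.7, -0.1, 11.4]
grip_width: 0.0538
grip_force: 55.0
```

Emit:
jog_arm:
  rows:
    - [[0, 0, 0.001], 0, 0.05]
    - [[0, 0, 0.001], 0, 0.05]
    - [[0, 0, 0], 0, 0.05]
    - [[0, 0, 0], 0, 0.05]

```text
time_s: 7.88
ee_pos: [0.565, -0.1806, 0.1145]
eef_rot: [3.14, -0.002, 0.265]
force: [-1.8, 0.7, 12.9]
grip_width: 0.054
grip_force: 55.0
```

Emit:
jog_arm:
  rows:
    - [[0, 0, 0.001], 0, 0.05]
    - [[0, 0, 0], 0, 0.05]
    - [[0, 0, 0], 0, 0.05]

```text
time_s: 8.13
ee_pos: [0.5651, -0.1806, 0.1138]
eef_rot: [3.14, -0.003, 0.266]
force: [-1.3, 0.9, 15.9]
grip_width: 0.0535
grip_force: 55.0
```

Emit:
jog_arm:
  rows:
    - [[0, 0, 0.001], 0, 0.05]
    - [[0, 0, 0], 0, 0.05]
    - [[0, 0, 0], 0, 0.05]

```text
time_s: 8.38
ee_pos: [0.5655, -0.1808, 0.1136]
eef_rot: [3.139, -0.004, 0.266]
force: [-1.7, 1.4, 21.0]
grip_width: 0.0539
grip_force: 55.0
```

Emit:
jog_arm:
  rows:
    - [[0, 0, 0.0005], 0, 0.05]
    - [[0, 0, 0], 0, 0.05]
    - [[0, 0, 0], 0, 0.05]

```text
time_s: 8.63
ee_pos: [0.5657, -0.1808, 0.1136]
eef_rot: [3.138, -0.004, 0.266]
force: [-2.1, 1.5, 25.6]
grip_width: 0.0534
grip_force: 55.0
```

Emit:
jog_arm:
  rows:
    - [[0, 0, -0.0006], 0, 0.05]
    - [[0, 0, 0], -2, 0.05]
    - [[0, 0, 0], -2, 0.05]
    - [[0, 0, 0], -2, 0.05]
    - [[0, 0, 0], -2, 0.05]
    - [[0, 0, 0], 0, 0.05]

```text
time_s: 9.13
ee_pos: [0.5655, -0.1807, 0.1136]
eef_rot: [3.139, -0.003, 0.407]
force: [-0.6, 2.2, 20.6]
grip_width: 0.0537
grip_force: 55.0
```

```bash
cat > s.py <<'E'
from h import *
o=get_obs();print({k:np.round(o[k],3) for k in ('time_s','ee_pos','eef_rot','force','moment','grip_width','qpos')})
E
python3 s.py
```

```text
{'time_s': np.float64(9.133), 'ee_pos': array([ 0.566, -0.181,  0.114]), 'eef_rot': array([ 3.139e+00, -3.000e-03,  4.070e-01]), 'force': array([-0.577,  2.22 , 20.558]), 'moment': array([ 0.374,  0.441, -0.126]), 'grip_width': np.float64(0.054), 'qpos': array([-0.371,  0.48 ,  1.494,  0.   ,  1.163,  0.792])}
```

Emit:
jog_arm:
  rows:
    - [[0, 0, 0], -2.5, 0.05]
    - [[0, 0, 0], -2.5, 0.05]
    - [[0, 0, 0], -2.5, 0.05]
    - [[0, 0, 0], -2.5, 0.05]
    - [[0, 0, 0], -2.5, 0.05]
    - [[0, 0, 0], -2.5, 0.05]
    - [[0, 0, 0], 0, 0.05]

```text
time_s: 9.72
ee_pos: [0.5654, -0.1805, 0.1136]
eef_rot: [3.138, -0.002, 0.67]
force: [-1.2, 2.9, 21.7]
grip_width: 0.0537
grip_force: 55.0
```

```bash
python3 s.py
```

```text
{'time_s': np.float64(9.717), 'ee_pos': array([ 0.565, -0.181,  0.114]), 'eef_rot': array([ 3.138e+00, -2.000e-03,  6.700e-01]), 'force': array([-1.231,  2.878, 21.657]), 'moment': array([ 0.52 ,  0.603, -0.076]), 'grip_width': np.float64(0.054), 'qpos': array([-0.371,  0.48 ,  1.495,  0.   ,  1.163,  0.53 ])}
```

Emit:
jog_arm:
  rows:
    - [[0, 0, -0.0002], -2.5, 0.05]
    - [[0, 0, 0], -2.5, 0.05]
    - [[0, 0, 0], -2.5, 0.05]
    - [[0, 0, 0], -2.5, 0.05]
    - [[0, 0, 0], -2.5, 0.05]
    - [[0, 0, 0], -2.5, 0.05]
    - [[0, 0, 0], 0, 0.05]

```text
time_s: 10.3
ee_pos: [0.5653, -0.1806, 0.1137]
eef_rot: [3.138, -0.001, 0.932]
force: [-1.9, 2.6, 20.5]
grip_width: 0.0535
grip_force: 55.0
```

```bash
python3 s.py
```

```text
{'time_s': np.float64(10.3), 'ee_pos': array([ 0.565, -0.181,  0.114]), 'eef_rot': array([ 3.138e+00, -1.000e-03,  9.320e-01]), 'force': array([-1.949,  2.62 , 20.531]), 'moment': array([ 0.408,  0.561, -0.07 ]), 'grip_width': np.float64(0.053), 'qpos': array([-0.371,  0.48 ,  1.495,  0.   ,  1.163,  0.268])}
```

Emit:
jog_arm:
  rows:
    - [[0, 0, 0], -2, 0.05]
    - [[0, 0, 0], -2, 0.05]
    - [[0, 0, 0], 0, 0.05]

```text
time_s: 10.55
ee_pos: [0.5653, -0.1805, 0.1137]
eef_rot: [3.138, -0.001, 1.001]
force: [-0.9, 1.8, 21.1]
grip_width: 0.0535
grip_force: 55.0
```

Emit:
jog_arm:
  rows:
    - [[0, 0, 0], -1, 0.05]
    - [[0, 0, 0], -1, 0.05]
    - [[0, 0, 0], 0, 0.05]

```text
time_s: 10.8
ee_pos: [0.5653, -0.1805, 0.1137]
eef_rot: [3.138, -0.001, 1.035]
force: [-2.3, 1.9, 21.1]
grip_width: 0.0538
grip_force: 55.0
```

```bash
python3 s.py
```

```text
{'time_s': np.float64(10.8), 'ee_pos': array([ 0.565, -0.181,  0.114]), 'eef_rot': array([ 3.138e+00, -1.000e-03,  1.035e+00]), 'force': array([-2.274,  1.85 , 21.072]), 'moment': array([ 0.478,  0.634, -0.087]), 'grip_width': np.float64(0.054), 'qpos': array([-0.371,  0.479,  1.495,  0.   ,  1.164,  0.165])}
```

Emit:
jog_arm:
  rows:
    - [[0, 0, 0], -1, 0.05]
    - [[0, 0, 0], -1, 0.05]
    - [[0, 0, 0], 0, 0.05]

```text
time_s: 11.05
ee_pos: [0.5653, -0.1805, 0.1137]
eef_rot: [3.138, -0.001, 1.069]
force: [-1.9, 2.4, 21.2]
grip_width: 0.0536
grip_force: 55.0
```

```bash
python3 s.py
```

```text
{'time_s': np.float64(11.05), 'ee_pos': array([ 0.565, -0.18 ,  0.114]), 'eef_rot': array([ 3.138e+00, -1.000e-03,  1.069e+00]), 'force': array([-1.931,  2.41 , 21.171]), 'moment': array([ 0.487,  0.701, -0.102]), 'grip_width': np.float64(0.054), 'qpos': array([-0.371,  0.479,  1.495,  0.   ,  1.164,  0.13 ])}
```

Emit:
jog_arm:
  rows:
    - [[0, 0, -0.0002], -1, 0.05]
    - [[0, 0, 0], -1, 0.05]
    - [[0, 0, 0], 0, 0.05]

```text
time_s: 11.3
ee_pos: [0.5652, -0.1805, 0.1137]
eef_rot: [3.138, -0.001, 1.104]
force: [-2.7, 3.3, 19.0]
grip_width: 0.0541
grip_force: 55.0
```

```bash
python3 s.py
```

```text
{'time_s': np.float64(11.3), 'ee_pos': array([ 0.565, -0.18 ,  0.114]), 'eef_rot': array([ 3.138e+00, -1.000e-03,  1.104e+00]), 'force': array([-2.651,  3.278, 18.992]), 'moment': array([ 0.52 ,  0.72 , -0.154]), 'grip_width': np.float64(0.054), 'qpos': array([-0.371,  0.479,  1.495,  0.   ,  1.164,  0.095])}
```

Emit:
jog_arm:
  rows:
    - [[0, 0, 0], -1, 0.05]
    - [[0, 0, 0], -0.5, 0.05]
    - [[0, 0, 0], 0, 0.05]

```text
time_s: 11.55
ee_pos: [0.5652, -0.1804, 0.1137]
eef_rot: [3.138, -0.001, 1.13]
force: [-1.9, 2.7, 19.6]
grip_width: 0.0536
grip_force: 55.0
```

```bash
python3 s.py
```

```text
{'time_s': np.float64(11.55), 'ee_pos': array([ 0.565, -0.18 ,  0.114]), 'eef_rot': array([ 3.138e+00, -1.000e-03,  1.130e+00]), 'force': array([-1.942,  2.671, 19.601]), 'moment': array([ 0.464,  0.731, -0.092]), 'grip_width': np.float64(0.054), 'qpos': array([-0.371,  0.479,  1.495,  0.   ,  1.164,  0.07 ])}
```

Moment is only friction and noise. I'll carry on.

Emit:
jog_arm:
  rows:
    - [[0, 0, 0], -1, 0.05]
    - [[0, 0, 0], -1, 0.05]
    - [[0, 0, 0], 0, 0.05]

```text
time_s: 11.8
ee_pos: [0.5652, -0.1805, 0.1137]
eef_rot: [3.138, -0.0, 1.165]
force: [-2.7, 2.6, 19.4]
grip_width: 0.0538
grip_force: 55.0
```

```bash
python3 s.py
```

```text
{'time_s': np.float64(11.8), 'ee_pos': array([ 0.565, -0.18 ,  0.114]), 'eef_rot': array([ 3.138, -0.   ,  1.165]), 'force': array([-2.701,  2.61 , 19.435]), 'moment': array([ 0.474,  0.717, -0.149]), 'grip_width': np.float64(0.054), 'qpos': array([-0.371,  0.479,  1.495,  0.   ,  1.164,  0.034])}
```

Emit:
jog_arm:
  rows:
    - [[0, 0, 0], -1, 0.05]
    - [[0, 0, 0], -1, 0.05]
    - [[0, 0, 0], 0, 0.05]

```text
time_s: 12.05
ee_pos: [0.5652, -0.1805, 0.1137]
eef_rot: [3.138, -0.0, 1.2]
force: [-2.1, 2.3, 18.6]
grip_width: 0.0538
grip_force: 55.0
```

```bash
python3 s.py
```

```text
{'time_s': np.float64(12.05), 'ee_pos': array([ 0.565, -0.18 ,  0.114]), 'eef_rot': array([ 3.138, -0.   ,  1.2  ]), 'force': array([-2.105,  2.307, 18.558]), 'moment': array([ 0.511,  0.677, -0.1  ]), 'grip_width': np.float64(0.054), 'qpos': array([-3.710e-01,  4.790e-01,  1.495e+00,  0.000e+00,  1.164e+00,
       -1.000e-03])}
```

Emit:
jog_arm:
  rows:
    - [[0, 0, 0.0001], -1, 0.05]
    - [[0, 0, 0], -1, 0.05]
    - [[0, 0, 0], 0, 0.05]

```text
time_s: 12.3
ee_pos: [0.5652, -0.1805, 0.1137]
eef_rot: [3.138, -0.0, 1.235]
force: [-2.8, 2.6, 20.7]
grip_width: 0.0534
grip_force: 55.0
```

```bash
python3 s.py
```

```text
{'time_s': np.float64(12.3), 'ee_pos': array([ 0.565, -0.18 ,  0.114]), 'eef_rot': array([ 3.138, -0.   ,  1.235]), 'force': array([-2.848,  2.599, 20.677]), 'moment': array([ 0.463,  0.777, -0.152]), 'grip_width': np.float64(0.053), 'qpos': array([-0.371,  0.479,  1.495,  0.   ,  1.164, -0.036])}
```

Emit:
jog_arm:
  rows:
    - [[0, 0, 0], -1, 0.05]
    - [[0, 0, 0], -1, 0.05]
    - [[0, 0, 0], 0, 0.05]

```text
time_s: 12.55
ee_pos: [0.5652, -0.1805, 0.1137]
eef_rot: [3.138, -0.0, 1.27]
force: [-2.2, 2.0, 20.0]
grip_width: 0.0535
grip_force: 55.0
```

```bash
python3 s.py
```

```text
{'time_s': np.float64(12.55), 'ee_pos': array([ 0.565, -0.181,  0.114]), 'eef_rot': array([ 3.138, -0.   ,  1.27 ]), 'force': array([-2.237,  1.98 , 19.978]), 'moment': array([ 0.477,  0.836, -0.121]), 'grip_width': np.float64(0.053), 'qpos': array([-0.371,  0.479,  1.495,  0.   ,  1.164, -0.07 ])}
```

Emit:
jog_arm:
  rows:
    - [[0, 0, 0], -1, 0.05]
    - [[0, 0, 0], -1, 0.05]
    - [[0, 0, 0], 0, 0.05]

```text
time_s: 12.8
ee_pos: [0.5651, -0.1805, 0.1137]
eef_rot: [3.138, 0.0, 1.305]
force: [-3.6, 1.7, 20.4]
grip_width: 0.0536
grip_force: 55.0
```

```bash
python3 s.py
```

```text
{'time_s': np.float64(12.8), 'ee_pos': array([ 0.565, -0.181,  0.114]), 'eef_rot': array([3.138, 0.   , 1.305]), 'force': array([-3.614,  1.705, 20.385]), 'moment': array([ 0.353,  0.927, -0.201]), 'grip_width': np.float64(0.054), 'qpos': array([-0.371,  0.479,  1.495,  0.   ,  1.164, -0.105])}
```

Emit:
jog_arm:
  rows:
    - [[0, 0, 0], -1, 0.05]
    - [[0, 0, 0], 0, 0.05]

```text
time_s: 12.97
ee_pos: [0.5651, -0.1805, 0.1137]
eef_rot: [3.138, 0.0, 1.322]
force: [-3.3, 1.8, 21.1]
grip_width: 0.0532
grip_force: 55.0
```

```bash
python3 s.py
```

```text
{'time_s': np.float64(12.967), 'ee_pos': array([ 0.565, -0.181,  0.114]), 'eef_rot': array([3.138, 0.   , 1.322]), 'force': array([-3.32 ,  1.82 , 21.129]), 'moment': array([ 0.389,  1.032, -0.205]), 'grip_width': np.float64(0.053), 'qpos': array([-0.371,  0.479,  1.495,  0.   ,  1.164, -0.123])}
```

Emit:
jog_arm:
  rows:
    - [[0, 0, -0.0001], -1, 0.05]
    - [[0, 0, 0], 0, 0.05]

```text
time_s: 13.13
ee_pos: [0.565, -0.1805, 0.1137]
eef_rot: [3.139, 0.0, 1.34]
force: [-3.7, 2.4, 19.9]
grip_width: 0.0534
grip_force: 55.0
```

```bash
python3 s.py
```

```text
{'time_s': np.float64(13.133), 'ee_pos': array([ 0.565, -0.181,  0.114]), 'eef_rot': array([3.139, 0.   , 1.34 ]), 'force': array([-3.678,  2.449, 19.861]), 'moment': array([ 0.377,  1.074, -0.306]), 'grip_width': np.float64(0.053), 'qpos': array([-0.371,  0.479,  1.495,  0.   ,  1.165, -0.14 ])}
```

Emit:
jog_arm:
  rows:
    - [[0, 0, 0], -0.7, 0.05]
    - [[0, 0, 0], 0, 0.05]

```text
time_s: 13.3
ee_pos: [0.5649, -0.1805, 0.1137]
eef_rot: [3.139, 0.0, 1.352]
force: [-3.1, 3.1, 20.2]
grip_width: 0.0537
grip_force: 55.0
```

```bash
python3 s.py; python3 s.py | cut -c1-40
```

```text
{'time_s': np.float64(13.3), 'ee_pos': array([ 0.565, -0.18 ,  0.114]), 'eef_rot': array([3.139, 0.   , 1.352]), 'force': array([-3.076,  3.062, 20.186]), 'moment': array([ 0.432,  1.192, -0.374]), 'grip_width': np.float64(0.054), 'qpos': array([-0.371,  0.479,  1.495,  0.   ,  1.165, -0.152])}
{'time_s': np.float64(13.3), 'ee_pos': a
```

Emit:
jog_arm:
  rows:
    - [[0, 0, 0], -0.8, 0.05]
    - [[0, 0, 0], 0, 0.05]

```text
time_s: 13.47
ee_pos: [0.5649, -0.1805, 0.1137]
eef_rot: [3.139, 0.0, 1.365]
force: [-4.8, 2.6, 21.5]
grip_width: 0.0534
grip_force: 55.0
```

```bash
python3 s.py
```

```text
{'time_s': np.float64(13.467), 'ee_pos': array([ 0.565, -0.181,  0.114]), 'eef_rot': array([3.139, 0.   , 1.365]), 'force': array([-4.764,  2.553, 21.529]), 'moment': array([ 0.468,  1.211, -0.408]), 'grip_width': np.float64(0.053), 'qpos': array([-0.371,  0.479,  1.495,  0.   ,  1.165, -0.166])}
```

Emit:
jog_arm:
  rows:
    - [[0, 0, 0], 1.5, 0.05]
    - [[0, 0, 0], 1.5, 0.05]
    - [[0, 0, 0], 1.5, 0.05]
    - [[0, 0, 0], 1.5, 0.05]
    - [[0, 0, 0], 0, 0.05]

```text
time_s: 13.88
ee_pos: [0.5652, -0.1806, 0.1138]
eef_rot: [3.138, 0.0, 1.259]
force: [-2.3, 1.5, 18.5]
grip_width: 0.0537
grip_force: 55.0
```

```bash
python3 s.py
```

```text
{'time_s': np.float64(13.883), 'ee_pos': array([ 0.565, -0.181,  0.114]), 'eef_rot': array([3.138, 0.   , 1.259]), 'force': array([-2.341,  1.494, 18.51 ]), 'moment': array([0.297, 0.641, 0.1  ]), 'grip_width': np.float64(0.054), 'qpos': array([-0.371,  0.479,  1.495,  0.   ,  1.164, -0.059])}
```

Emit:
jog_arm:
  rows:
    - [[0, 0, -0.001], 0, 0.05]
    - [[0, 0, -0.001], 0, 0.05]
    - [[0, 0, -0.001], 0, 0.05]
    - [[0, 0, -0.001], 0, 0.05]
    - [[0, 0, -0.001], 0, 0.05]
    - [[0, 0, 0], 0, 0.05]

```text
time_s: 14.38
ee_pos: [0.5645, -0.1804, 0.1174]
eef_rot: [3.14, 0.0, 1.26]
force: [-0.4, 1.0, 7.4]
grip_width: 0.0536
grip_force: 55.0
```

Emit:
jog_arm:
  rows:
    - [[0, 0, -0.001], 0, 0.05]
    - [[0, 0, -0.001], 0, 0.05]
    - [[0, 0, 0], 0, 0.05]

```text
time_s: 14.63
ee_pos: [0.5643, -0.1803, 0.1189]
eef_rot: [3.141, 0.0, 1.26]
force: [-0.8, 1.5, 4.9]
grip_width: 0.0541
grip_force: 55.0
```

```bash
python3 s.py
```

```text
{'time_s': np.float64(14.633), 'ee_pos': array([ 0.564, -0.18 ,  0.119]), 'eef_rot': array([3.141, 0.   , 1.26 ]), 'force': array([-0.835,  1.526,  4.872]), 'moment': array([ 0.145,  0.296, -0.013]), 'grip_width': np.float64(0.054), 'qpos': array([-0.371,  0.474,  1.49 ,  0.   ,  1.177, -0.061])}
```

Emit:
jog_arm:
  rows:
    - [[0, 0, -0.001], 0, 0.05]
    - [[0, 0, -0.001], 0, 0.05]
    - [[0, 0, -0.001], 0, 0.05]
    - [[0, 0, 0], 0, 0.05]

```text
time_s: 14.97
ee_pos: [0.5641, -0.1803, 0.1213]
eef_rot: [-3.141, -0.0, 1.26]
force: [0.1, 1.0, -0.0]
grip_width: 0.0536
grip_force: 55.0
```

Emit:
jog_arm:
  rows:
    - [[0, 0, -0.001], 0, 0.05]
    - [[0, 0, -0.001], 0, 0.05]
    - [[0, 0, 0], 0, 0.05]

```text
time_s: 15.22
ee_pos: [0.5642, -0.1803, 0.1236]
eef_rot: [-3.141, -0.0, 1.26]
force: [-0.4, 0.6, -0.4]
grip_width: 0.0539
grip_force: 55.0
```

Emit:
jog_arm:
  rows:
    - [[0, 0, -0.002], 0, 0.05]
    - [[0, 0, -0.003], 0, 0.05]
    - [[0, 0, -0.004], 0, 0.05]
    - [[0, 0, -0.005], 0, 0.05]
    - [[0, 0, -0.006], 0, 0.05]
    - [[0, 0, -0.01], 0, 0.05]
    - [[0, 0, -0.015], 0, 0.05]
    - [[0, 0, -0.015], 0, 0.05]
    - [[0, 0, -0.015], 0, 0.05]
    - [[0, 0, -0.008], 0, 0.05]
    - [[0, 0, 0], 0, 0.05]

```text
time_s: 16.13
ee_pos: [0.5648, -0.1806, 0.209]
eef_rot: [3.138, 0.0, 1.26]
force: [0.4, 0.4, -0.2]
grip_width: 0.0538
grip_force: 55.0
```

```bash
python3 - <<'E'
from h import *
o,c,P,W=look('wrist',['cap'],'w2.png'); print(o['ee_pos'],o['force'])
E
```

```text
wrist cap call 0.85 316 296 [ 0.5669 -0.177   0.2326]
wrist cap call 0.55 315 275 [ 0.5697 -0.1668  0.234 ]
wrist cap call 0.32 318 309 [ 0.5661 -0.1824  0.2346]
[ 0.56484129 -0.18055272  0.20896623] [ 0.40417325  0.37615595 -0.20165569]
```

View pics/w2.png

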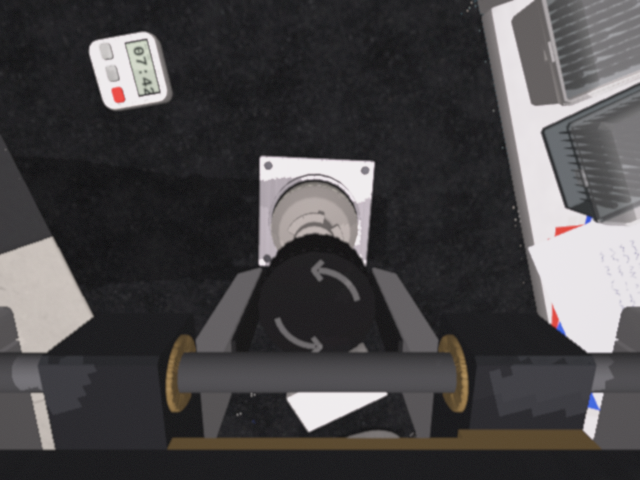

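The cap is held level between the fingers at (316,300), and the open neck shows below at (317,222). Its top is 25 mm above the TCP, so its underside is about 10 mm below. Next, the dish.

Emit:
jog_arm:
  rows:
    - [[0.0134, -0.0064, 0], 0, 0.05]
    - [[0.0268, -0.0128, 0], 0, 0.05]
    - [[0.0268, -0.0128, 0], 0, 0.05]
    - [[0.0268, -0.0128, 0], 0, 0.05]
    - [[0.0268, -0.0128, 0], 0, 0.05]
    - [[0.0268, -0.0128, 0], 0, 0.05]
    - [[0.0268, -0.0128, 0], 0, 0.05]
    - [[0.0268, -0.0128, 0], 0, 0.05]
    - [[0.0268, -0.0128, 0], 0, 0.05]
    - [[0.0268, -0.0128, 0], 0, 0.05]
    - [[0.0268, -0.0128, 0], 0, 0.05]
    - [[0.0268, -0.0128, 0], 0, 0.05]

```text
time_s: 17.28
ee_pos: [0.517, 0.1601, 0.2059]
eef_rot: [-3.141, 0.001, 1.261]
force: [0.0, -0.0, -0.0]
grip_width: 0.0535
grip_force: 55.0
```

Emit:
jog_arm:
  rows:
    - [[0.0268, -0.0128, 0], 0, 0.05]
    - [[0.0137, -0.0059, 0], 0, 0.05]
    - [[0, 0, 0.02], 0, 0.05]
    - [[0, 0, 0.03], 0, 0.05]
    - [[0, 0, 0.03], 0, 0.05]
    - [[0, 0, 0.02], 0, 0.05]
    - [[0, 0, 0.01], 0, 0.05]
    - [[0, 0, 0], 0, 0.05]
    - [[0, 0, 0], 0, 0.05]

```text
time_s: 18.03
ee_pos: [0.5127, 0.2027, 0.097]
eef_rot: [-3.142, -0.0, 1.26]
force: [-0.3, -0.4, 0.1]
grip_width: 0.0538
grip_force: 55.0
```

```bash
python3 - <<'E'
from h import *
o,c,P,W=look('top',['cap','dish'],'t2.png'); print(o['ee_pos'],o['force'])
E
python3 s.py
```

```text
top cap call 0.67 293 289 [0.447  0.0143 0.0188]
top dish call 0.62 240 265 [0.5144 0.1625 0.0006]
top dish call 0.82 228 266 [0.4752 0.1341 0.3634]
[0.5127026  0.2027175  0.09699172] [-0.31119824 -0.36290032  0.13627274]
{'time_s': np.float64(18.283), 'ee_pos': array([0.513, 0.203, 0.098]), 'eef_rot': array([ 3.14e+00, -1.00e-03,  1.26e+00]), 'force': array([ 0.736, -0.323, -0.532]), 'moment': array([-0.021,  0.119,  0.034]), 'grip_width': np.float64(0.054), 'qpos': array([ 0.31 ,  0.415,  1.632, -0.   ,  1.094,  0.62 ])}
```

View pics/t2.png

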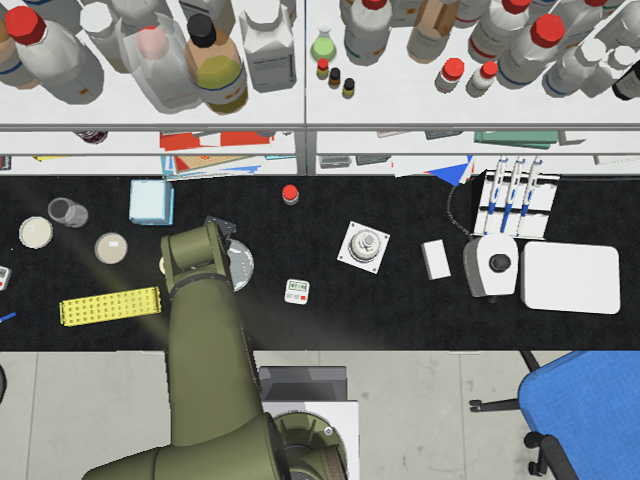

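The arm hides the dish, but the cap is over its centre and the open bottle is still in place at (365,243). Lowering now.

Emit:
jog_arm:
  rows:
    - [[0, 0, 0.02], 0, 0.05]
    - [[0, 0, 0.02], 0, 0.05]
    - [[0, 0, 0.02], 0, 0.05]
    - [[0, 0, 0.012], 0, 0.05]
    - [[0, 0, 0.005], 0, 0.05]
    - [[0, 0, 0.002], 0, 0.05]
    - [[0, 0, 0.001], 0, 0.05]
    - [[0, 0, 0], 0, 0.05]
    - [[0, 0, 0], 0, 0.05]

```text
time_s: 19.03
ee_pos: [0.5133, 0.2026, 0.0175]
eef_rot: [3.14, -0.001, 1.26]
force: [-0.7, -0.3, -0.7]
grip_width: 0.0535
grip_force: 55.0
```

Emit:
jog_arm:
  rows:
    - [[0, 0, 0.001], 0, 0.05]
    - [[0, 0, 0.001], 0, 0.05]
    - [[0, 0, 0], 0, 0.05]

```text
time_s: 19.28
ee_pos: [0.5128, 0.2024, 0.0146]
eef_rot: [3.141, -0.0, 1.26]
force: [0.3, -0.7, -0.8]
grip_width: 0.0534
grip_force: 55.0
```

Emit:
jog_arm:
  rows:
    - [[0, 0, 0.0007], 0, 0.05]
    - [[0, 0, 0], 0, 0.05]
    - [[0, 0, 0], 0, 0.05]

```text
time_s: 19.53
ee_pos: [0.5128, 0.2024, 0.0139]
eef_rot: [-3.142, 0.0, 1.26]
force: [0.4, -0.7, -0.5]
grip_width: 0.0537
grip_force: 55.0
```

Emit:
jog_arm:
  rows:
    - [[0, 0, 0.0005], 0, 0.05]
    - [[0, 0, 0], 0, 0.05]
    - [[0, 0, 0], 0, 0.05]

```text
time_s: 19.78
ee_pos: [0.5128, 0.2024, 0.0135]
eef_rot: [3.141, -0.0, 1.26]
force: [-0.7, -0.0, 2.6]
grip_width: 0.054
grip_force: 55.0
```

Emit:
jog_arm:
  rows:
    - [[0, 0, 0.0003], 0, 0.05]
    - [[0, 0, 0], 0, 0.05]
    - [[0, 0, 0], 0, 0.05]

```text
time_s: 20.03
ee_pos: [0.5128, 0.2025, 0.0135]
eef_rot: [3.141, -0.0, 1.26]
force: [-2.8, -0.7, 6.7]
grip_width: 0.0537
grip_force: 55.0
```

Emit:
jog_arm:
  rows:
    - [[0, 0, 0], 0, 0.054]
    - [[0, 0, 0], 0, 0.056]
    - [[0, 0, 0], 0, 0.06]
    - [[0, 0, 0], 0, 0.07]
    - [[0, 0, 0], 0, 0.08]
    - [[0, 0, 0], 0, 0.09]
    - [[0, 0, 0], 0, 0.09]
    - [[0, 0, 0], 0, 0.09]
  squeeze: 5

```text
time_s: 20.7
ee_pos: [0.5128, 0.2024, 0.013]
eef_rot: [-3.142, 0.0, 1.26]
force: [0.2, -0.5, 1.1]
grip_width: 0.0888
grip_force: 0.0
```

```bash
python3 s.py
```

```text
{'time_s': np.float64(20.7), 'ee_pos': array([0.513, 0.202, 0.013]), 'eef_rot': array([-3.142,  0.   ,  1.26 ]), 'force': array([ 0.186, -0.544,  1.102]), 'moment': array([-0.073,  0.09 ,  0.015]), 'grip_width': np.float64(0.089), 'qpos': array([ 0.31 ,  0.538,  1.679, -0.   ,  0.925,  0.62 ])}
```

Fingers open; raising straight up and backing off towards the robot for a look.

Emit:
jog_arm:
  rows:
    - [[0, 0, -0.004], 0, 0.09]
    - [[0, 0, -0.01], 0, 0.09]
    - [[0, 0, -0.02], 0, 0.09]
    - [[0, 0, -0.03], 0, 0.09]
    - [[0, 0, -0.03], 0, 0.09]
    - [[0, 0, -0.03], 0, 0.09]
    - [[0, 0, -0.03], 0, 0.09]
    - [[0, 0, -0.02], 0, 0.09]
    - [[0, 0, 0], 0, 0.09]
    - [[0, 0, 0], 0, 0.09]

```text
time_s: 21.53
ee_pos: [0.513, 0.2025, 0.1886]
eef_rot: [3.139, -0.002, 1.26]
force: [-0.0, 0.1, -0.6]
grip_width: 0.0896
grip_force: 0.0
```

```bash
python3 - <<'E'
from h import *
o,c,P,W=look('wrist',['cap'],'w3.png'); print(o['ee_pos'],o['force'])
m=(abs(P[...,0]-.513)<.05)&(abs(P[...,1]-.2025)<.05)&(P[...,2]>.03)&(P[...,2]<.06)
q=P[m]; print(np.median(q,0),q.min(0),q.max(0))
look('top',['timer','reagent','tape','carton'])
E
```

```text
wrist cap call 0.8 313 221 [0.5125 0.2065 0.0387]
wrist cap call 0.96 314 217 [0.5144 0.2094 0.0371]
[0.51301746 0.20252404 0.18858501] [-0.04260269  0.06194236 -0.57673928]
[0.51387687 0.20220724 0.03827166] [0.48616178 0.17458449 0.03015525] [0.54063322 0.22830175 0.04072842]
top timer call 0.82 294 290 [0.4441 0.0114 0.0239]
top timer call 0.96 297 286 [0.4552 0.0034 0.018 ]
top reagent call 0.56 291 195 [0.6964 0.0191 0.0712]
top reagent call 0.83 287 197 [0.6902 0.0297 0.0738]
top reagent call 0.7 224 264 [0.5135 0.2007 0.0361]
top carton call 0.91 432 261 [ 0.5219 -0.3637  0.0306]
```

View pics/w3.png

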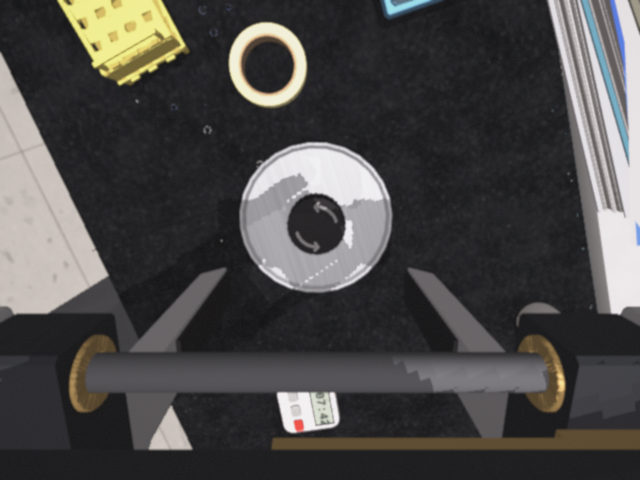

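The cap stands upright in the dish centre, with its top at (316,224) and arrows up. The tape, timer and the rest haven't moved. Handing in.

```bash
python3 -c "
from station import *
print(hand_in())"
```

```text
the job is handed in; nothing more can be done
None
```

The bottle is open, the cap stands upright in the centre of the steel dish, the bystanders were not touched, and the job was handed in at about 22 s (no verdict was returned).

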